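# Sweep loose buckles into the bench pan

### The job

Tidy the bench: sweep the three loose black webbing buckles along the bench top with the fingers, through the open side of the low steel pan, until each lies wholly inside the pan, past the ramp at its mouth. Only push them, never pick them up, and leave the thread spool, the tin and the screwdriver where they are.

Things in the scene. Friction and masses are not known exactly. Their poses are not given: they have to be found in the camera images.
- pan: low sheet-steel pan fixed to the bench, 180 mm (its x, mouth to back wall) by 220 mm (its y). Origin on the bench under the pan's centre; its +x points from the open mouth to the back wall. Walls 25 mm high and 4 mm thick stand on the back and both sides; the -x side is open. Floor 2 mm thick; along the mouth a ramp 20 mm long rises from bench level to the floor.
- pan_mouth (a point): middle of the pan's open edge at bench level, 90 mm from the pan's origin along its -x; the clear opening reaches 106 mm to either side of it.
- buckle_a: flat black plastic three-bar webbing buckle lying loose on the bench: a rectangular frame 54 mm (its x) by 40 mm (its y) by 12 mm thick with two slots, about 30 g; slides when pushed. Origin at the centre of its underside. One of three alike.
- buckle_b: flat black plastic three-bar webbing buckle lying loose on the bench: a rectangular frame 54 mm (its x) by 40 mm (its y) by 12 mm thick with two slots, about 30 g; slides when pushed. Origin at the centre of its underside. One of three alike.
- buckle_c: flat black plastic three-bar webbing buckle lying loose on the bench: a rectangular frame 54 mm (its x) by 40 mm (its y) by 12 mm thick with two slots, about 30 g; slides when pushed. Origin at the centre of its underside. One of three alike.
- spool: bystander: upright thread spool with white flanges and grey thread, 40 mm diameter, 50 mm tall; origin at the centre of its underside.
- tin: bystander: short round can, 64 mm diameter, 50 mm tall; origin at the centre of its underside.
- screwdriver: bystander: screwdriver lying flat, 170 mm long along its own x; origin near its middle, under it.
Not all that is in view belongs to the job. What is shaped like the buckle_a but brown or red is not meant. Leave any blue or brown look-alike of the buckle_c alone.

How it is judged:
By the outcome, as a careful person would: the job done as asked, in the order asked, and still so for the second after the job is handed in, with the robot touching nothing.
It also fails if it takes over 72 s, if anything falls off the work surface, if the arm or the gripper's body presses on something with over 40 N, if the wrist force passes 120 N, or if a joint passes its speed limit or range.

### The arm

A 7-joint arm with a two-finger parallel gripper is mounted at the origin on the work surface. World frame = base frame: x ahead of the robot, y to its left, z up, the work surface at z = 0. Lengths are in m, angles in rad, forces in N, time in s.
With the tool pointing down it reaches from about 0.425 to 0.875 m from the base axis. Payload 4.7 kg.
Tool frame: the origin (TCP) lies at the very end of the fingers, on their centre line; the grasp point (between the pads) lies 19 mm behind it; z points along the fingers, y is the line along which they close (so a half turn about z gives the same grasp; the last joint's range is limited). The gripper opens to 87 mm and grips with 3 to 60 N. Pads are 19 mm wide; open, the fingers measure 117 mm over their backs; the gripper's body (75 mm by 190 mm) begins 51 mm behind the grasp point.
Start: joints at [-1.217, 0.321, -0.07, 1.45, 0.023, 1.371, -0.057], TCP at [0.217, 0.613, 0.223] pointing down, gripper open.
Joint ranges: [-2.86, 2.86], [-0.3, 2.09], [-1.38, 1.24], [0.06, 2.45], [-1.56, 4.7], [0.09, 2.05], [-2.69, 2.69]. Speed limits (rad/s): [2.57, 2.57, 3.14, 3.14, 3.14, 3.14, 3.14].

### API

Orientations are given as a unit quaternion [x, y, z, w].
In Python, from bench import state, camera, camera_params, finish_job gives the robot as it stands.
- The arm moves only by the tool send_rows, never from a script. Its argument "moves" is a list of rows, each a list of 3 entries, a list of its own where there are three numbers: the shift along the tool's x, y, z normalised to -1 to 1, where 1 is 100 cm, then the turn, a rotation vector about the tool's x, y, z normalised to -1 to 1, where 1 is 45 degrees, then the finger opening in mm, from 0 to 87. A call has 1 to 5 rows; each row is the pose to reach, as a shift and turn from the pose commanded when the call began, along the tool's axes at that moment; what a row does not reach only later rows make up. A row lasts 1/10 s, in which the tool goes at most 50 mm and 8.59 degrees, less where a joint would pass 70% of its speed; a pose out of reach is approached as far as the arm can. A call with a number of a shift or a turn outside -1 to 1 is refused whole. A call with a gripper value outside its range is refused whole. The fingers move at their own pace and stop on an object; "squeeze" is the grip in N (left out, the last holds). Time passes only in rows, so rows that repeat a pose let the fingers close. It gives the time, the measured TCP pose, the force, the opening and the grip force at its end, in the units of the state.
- state(): the state, without advancing time (a new reading comes with each control period).
- camera(name): name is "scene" or "top" or "wrist"; returns (picture, depth): 420x560x3 uint8, red, green, blue; 420x560 float32, m along the optical axis (not along the pixel's ray), 0 where there is no reading.
- camera_params(name): a dict with "fx", "fy", "cx", "cy" (pixels), "T" (4x4, takes a point from camera to world coordinates); the wrist camera has in their place "mount" (4x4, takes a point from camera to tool coordinates, whose origin is the TCP and whose axes are the flange's). Camera axes: x right, y down, z forward; pixel columns grow to the right and rows downward; lengths in m; the calibration is good to about 2 mm. A picture is of the moment at which its call begins: read the wrist's pose just before it. camera_params takes no time and is no camera call.
- finish_job(): hands the job in; it is judged then, once.
The state is a dict: "t": time; "joint_pos": joint angles; "joint_vel": joint speeds; "joint_efforts": joint torques, N m; "tool_pos": TCP position; "ee_rot": TCP orientation; "contact_force": force on the tool from outside, world axes, zero at the start; "torque": the same for the moment, N m; "width": finger opening in m; "grasp_force": force on a finger pad.
Only numpy, scipy, OpenCV 4.12 (cv2) and the standard library are available. Lean on these libraries where they do the work, as an engineer would, in place of code of your own. Each camera call takes 0.05 s, during which the arm holds its last target. There are 200 camera calls.

## Working session

There is one attempt and no reset: what is moved stays moved. The work goes in short steps, Python scripts to look and compute and a tool call to move; the robot and the scene stay as the last step left them, time stands still between calls to the robot, and variables do not carry over. Pictures are saved under pics/ and viewed, at most 10 in all, crops included, and the job is handed in when it is done.

Besides the shell and the picture viewer there is one more tool, called as name([rows], argument=value, ...), one row to a line, values as JSON. send_rows: Moves the arm, as the interface text tells. Scaled input: -1 to 1 covers 100 cm each way for a shift and 45 degrees each way for a turn. Its arguments: {"type":"object","properties":{"moves":{"type":"array"},"squeeze":{"type":"number"}},"required":["moves"]}

```bash
mkdir -p pics; ls; python3 - <<'E'
from bench import *
import cv2,numpy as np
for n in ("top","scene"):
    p,d=camera(n); cv2.imwrite(f"pics/{n}0.png",p[:,:,::-1]); np.savez(f"{n}0.npz",p=p,d=d)
    print(n,camera_params(n))
s=state();print(s)
E
```

```text
pics
top {'fx': 419.3097105156567, 'fy': 419.3097105156567, 'cx': 282.74765269066654, 'cy': 209.27274447481724, 'T': array([[ 0.0176626 , -0.99136245,  0.12995589,  0.45634958],
       [-0.99966696, -0.01995557, -0.01636318,  0.06619627],
       [ 0.01881518, -0.12962359, -0.99138475,  0.78030609],
       [ 0.        ,  0.        ,  0.        ,  1.        ]])}
scene {'fx': 484.04469368751825, 'fy': 484.04469368751825, 'cx': 279.3834310988608, 'cy': 207.83356748920014, 'T': array([[ 0.04497796,  0.83969003, -0.54120018,  1.06678654],
       [ 0.99896287, -0.0416458 ,  0.01840677,  0.01494301],
       [-0.00708274, -0.54146679, -0.84069231,  0.84495449],
       [ 0.        ,  0.        ,  0.        ,  1.        ]])}
{'t': 0.1, 'joint_pos': array([-1.21689827,  0.32174701, -0.07010137,  1.45151003,  0.02260185,
        1.3707862 , -0.05689506]), 'joint_vel': array([-0.00048797, -0.00261344,  0.00170217, -0.00088009, -0.00072146,
        0.00180887,  0.00027307]), 'joint_efforts': array([-4.46801168e-04, -4.92575598e+01, -4.05951971e-01, -3.13397634e+01,
       -6.41840743e-02,  3.94954195e-02,  7.05024740e-05]), 'tool_pos': array([0.21652161, 0.61237738, 0.22159379]), 'ee_rot': array([ 1.69059112e-01,  9.85605562e-01, -8.25965757e-04, -9.76054936e-05]), 'contact_force': array([-0.61323844, -1.23377925,  0.45782475]), 'torque': array([-0.01986683,  0.01019658,  0.00116943]), 'grasp_force': 0.0, 'width': 0.08698246922018397}
```

View pics/top0.png

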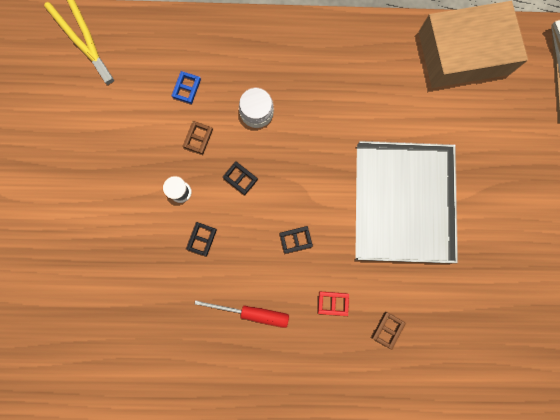

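View pics/scene0.png

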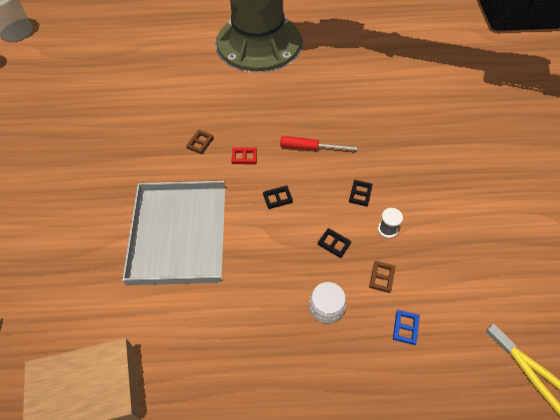

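The top view shows black frames at (240,178), (201,239) and (296,239). Look-alikes are blue (186,87), brown (198,137), red (333,303) and brown (389,330). The tin is at (256,107), the spool at (176,190), the screwdriver at (245,313), and the pan at about (405,203) with its mouth at column 357. I'll take the three black frames and check them in one crop.

```bash
cat > h.py <<'E'
from bench import *
import cv2,numpy as np
P=camera_params("top")
def proj(u,v,z):
    r=P["T"][:3,:3]@np.array([(u-P["cx"])/P["fx"],(v-P["cy"])/P["fy"],1]); o=P["T"][:3,3]
    return (o+r*(z-o[2])/r[2])[:2]
def buckles(p,vis=False):
    m=(p.max(2)<60).astype(np.uint8)
    m=cv2.morphologyEx(m,cv2.MORPH_CLOSE,np.ones((3,3)))
    out=[]
    for c in cv2.findContours(m,cv2.RETR_EXTERNAL,cv2.CHAIN_APPROX_NONE)[0]:
        if cv2.contourArea(c)<200: continue
        w=np.array([proj(u,v,.011) for u,v in c[:,0]])*1000
        (x,y),(a,b),t=cv2.minAreaRect(w.astype(np.float32))
        if a<b: a,b,t=b,a,t+90
        if a<75: out.append([x,y,a,b,t]); print("buckle x %.0f y %.0f  %.0fx%.0f long-axis %.0f deg"%(x,y,a,b,t), c[:,0].mean(0).astype(int))
    return out
E
python3 - <<'E'
from h import *
z=np.load("top0.npz");p,d=z["p"],z["d"]
buckles(p)
for n,(u,v),h in [("mouthL",(357,144),0.025),("mouthR",(357,262),.025),("back1",(455,145),.025),("back2",(456,263),.025),("tin",(256,104),.05),("spool",(176,188),.05),("sd tip",(197,302),.004),("sd mid",(242,312),.01),("sd end",(288,320),.01),("red",(333,303),.012),("brown",(198,137),.012)]:
    print(n,(proj(u,v,h)*1000).round(), "depth z",(P["T"]@np.array([(u-P["cx"])/P["fx"]*d[v,u],(v-P["cy"])/P["fy"]*d[v,u],d[v,u],1]))[2].round(3))
c=p[60:350,150:470][:,:,::-1]; cv2.imwrite("pics/crop.png",cv2.resize(c,None,fx=2,fy=2,interpolation=cv2.INTER_CUBIC))
E
```

```text
buckle x 499 y 202  52x39 long-axis 162 deg [201 238]
buckle x 614 y 135  53x39 long-axis 53 deg [240 177]
mouthL [681. -82.] depth z 0.007
mouthR [463. -81.] depth z 0.001
back1 [ 683. -266.] depth z -0.001
back2 [ 464. -260.] depth z -0.003
tin [744. 106.] depth z 0.05
spool [586. 243.] depth z 0.049
sd tip [386. 205.] depth z 0.78
sd mid [370. 123.] depth z 0.026
sd end [357.  41.] depth z -0.002
red [389. -40.] depth z 0.011
brown [691. 216.] depth z 0.011
```

View pics/crop.png

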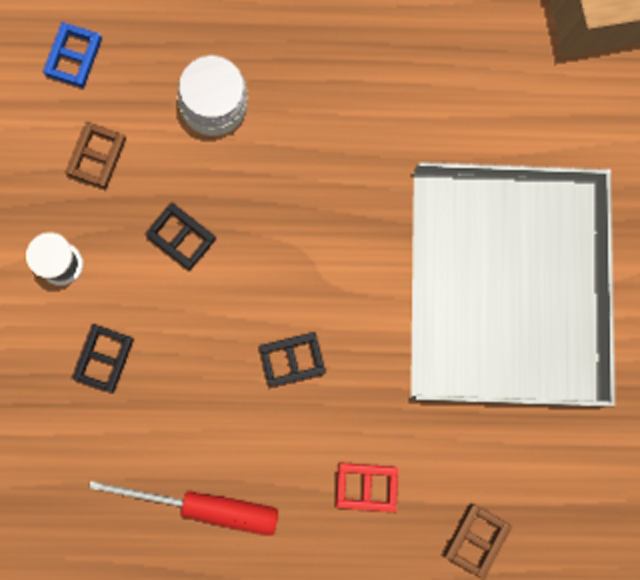

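All three chosen frames are plain black in the crop; the blue, brown and red ones are clearly different. The third frame, at top pixel (296,239), was missed by the threshold, so I'll measure it now and work out the first move.

```bash
cat >> h.py <<'E'
from scipy.spatial.transform import Rotation as R
def go(x,y,z,a=0):
    "shift/turn in tool units to reach x,y,z (mm) with tool y axis at world angle a deg"
    s=state(); Rt=R.from_quat(s["ee_rot"]); ca,sa=np.cos(np.radians(a)),np.sin(np.radians(a))
    Rg=R.from_matrix(np.array([[-sa,ca,0],[ca,sa,0],[0,0,-1]]).T if False else np.column_stack([[-sa,ca,0],[ca,sa,0],[0,0,-1]]))
    print("from",(s["tool_pos"]*1000).round(1),"shift",Rt.inv().apply(np.array([x,y,z])/1000-s["tool_pos"]).round(4),"turn",((Rt.inv()*Rg).as_rotvec()/(np.pi/4)).round(3))
E
sed -i 's/p.max(2)<60/p.max(2)<75/; s/Rg=.*else np/Rg=R.from_matrix(np/' h.py
python3 - <<'E'
from h import *
p=np.load("top0.npz")["p"]
buckles(p); print(proj(296,239,.011)); go(505,85,120,0)
E
```

```text
buckle x 502 y 29  53x39 long-axis 104 deg [295 239]
buckle x 500 y 201  53x40 long-axis 161 deg [201 238]
buckle x 615 y 134  54x40 long-axis 53 deg [239 177]
[0.50268642 0.02821288]
from [216.5 612.4 221.6] shift [-0.4477 -0.4009  0.1023] turn [-2.000e-03  1.000e-03  1.567e+00]
```

send_rows([
  [[-0.2,-0.18,0.03],[0,0,0.8],15],
  [[-0.2,-0.18,0.03],[0,0,0.8],15],
  [[-0.2,-0.18,0.03],[0,0,0.8],15],
  [[-0.2,-0.18,0.03],[0,0,0.8],15],
  [[-0.2,-0.18,0.03],[0,0,0.8],15],
])

```text
t: 0.6
tool_pos: [0.3359, 0.3925, 0.1943]
ee_rot: [0.467, 0.884, -0.0, -0.0]
contact_force: [0.7, 0.2, -0.5]
width: 0.055
grasp_force: 0.0
```

```bash
python3 -c "
from h import *
go(496,84,60,6.5);print(state()['width'],state()['contact_force'])"
```

```text
from [335.9 392.5 194.3] shift [-0.345  -0.0417  0.1344] turn [-0.     0.     0.618]
0.055011740812079594 [ 0.73534631  0.21087468 -0.52533233]
```

send_rows([
  [[-0.2,-0.02,0.06],[0,0,0.6],15],
  [[-0.2,-0.02,0.06],[0,0,0.6],15],
  [[-0.2,-0.02,0.06],[0,0,0.6],15],
  [[-0.2,-0.02,0.06],[0,0,0.6],15],
  [[-0.2,-0.02,0.06],[0,0,0.6],15],
])

```text
t: 1.1
tool_pos: [0.4337, 0.2117, 0.1331]
ee_rot: [0.663, 0.749, -0.002, 0.001]
contact_force: [-0.4, 0.6, -1.1]
width: 0.018
grasp_force: 0.0
```

```bash
python3 -c "
from h import *
go(496,84,50,6.5)"
```

```text
from [433.7 211.7 133.1] shift [-0.134   0.0464  0.0835] turn [-0.003  0.004  0.011]
```

send_rows([
  [[-0.134,0.046,0.083],[0,0,0.01],15],
  [[-0.134,0.046,0.083],[0,0,0.01],15],
  [[-0.134,0.046,0.083],[0,0,0.01],15],
  [[-0.134,0.046,0.083],[0,0,0.01],15],
  [[-0.134,0.046,0.083],[0,0,0.01],15],
])

```text
t: 1.6
tool_pos: [0.4948, 0.0891, 0.0503]
ee_rot: [0.664, 0.748, -0.002, -0.0]
contact_force: [0.6, -1.0, 1.0]
width: 0.015
grasp_force: 0.0
```

```bash
python3 -c "
from h import *
go(496,84,5,6.5)"
```

```text
from [494.8  89.1  50.3] shift [-0.0052  0.0007  0.0453] turn [-0.004  0.002  0.008]
```

Descend behind the first buckle.

send_rows([
  [[-0.004,0,0.03],[0,0,0],15],
  [[-0.004,0,0.045],[0,0,0],15],
  [[-0.004,0,0.045],[0,0,0],15],
])

```text
t: 1.9
tool_pos: [0.4939, 0.0894, 0.0055]
ee_rot: [0.661, 0.75, -0.001, -0.001]
contact_force: [-0.6, 0.1, 0.3]
width: 0.015
grasp_force: 0.0
```

```bash
python3 -c "
from h import *
go(526,-185,6,6.5);print(state()['contact_force'])"
```

```text
from [493.9  89.4   5.5] shift [-0.2762 -0.0026 -0.0006] turn [-0.005 -0.     0.016]
[-0.59393763  0.11069584  0.28378969]
```

send_rows([
  [[-0.02,0,0],[0,0,0],15],
  [[-0.045,0,0],[0,0,0],15],
  [[-0.07,0,0],[0,0,0],15],
  [[-0.095,0,0],[0,0,0],15],
  [[-0.12,0,0],[0,0,0],15],
])

```text
t: 2.4
tool_pos: [0.512, -0.0302, 0.0085]
ee_rot: [0.661, 0.75, 0.001, 0.0]
contact_force: [0.3, -0.0, 1.1]
width: 0.0147
grasp_force: 0.1
```

```bash
python3 -c "
from h import *
go(526,-185,6,6.5);p,d=camera('top');buckles(p);print(state()['contact_force'])"
```

```text
from [512.  -30.2   8.5] shift [-0.1553 -0.0056  0.0023] turn [ 0.003 -0.002  0.016]
buckle x 499 y 202  52x39 long-axis 162 deg [201 238]
buckle x 614 y 135  53x39 long-axis 53 deg [240 177]
[-0.23965913 -4.71214435  1.18278159]
```

send_rows([
  [[-0.025,0,0.002],[0,0,0],15],
  [[-0.05,-0.002,0.002],[0,0,0],15],
  [[-0.075,-0.003,0.002],[0,0,0],15],
  [[-0.1,-0.004,0.002],[0,0,0],15],
  [[-0.12,-0.004,0.002],[0,0,0],15],
])

```text
t: 2.95
tool_pos: [0.523, -0.1507, 0.0064]
ee_rot: [0.662, 0.75, 0.001, 0.001]
contact_force: [-0.3, 0.3, 0.2]
width: 0.0151
grasp_force: 0.2
```

```bash
python3 -c "
from h import *
p,d=camera('top');buckles(p);cv2.imwrite('pics/t1.png',p[:,:,::-1]);print(state()['contact_force']);go(526,-185,6,6.5)"
```

```text
buckle x 499 y 202  52x39 long-axis 162 deg [201 238]
buckle x 614 y 135  53x39 long-axis 53 deg [240 177]
[ 0.90612592 -2.03799296  0.61132803]
from [ 523.2 -154.8    6.8] shift [-0.0303 -0.0008  0.0009] turn [0.004 0.004 0.01 ]
```

View pics/t1.png

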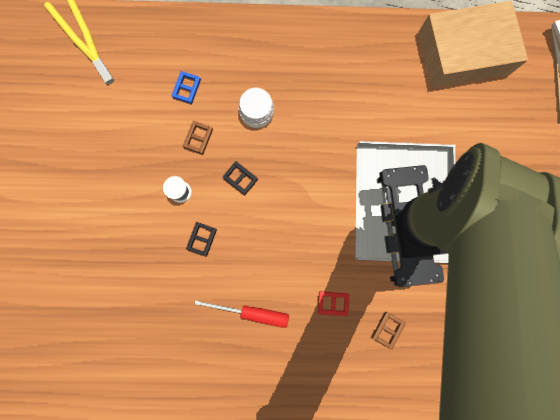

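The gripper at (410,225) is inside the pan and hides the buckle; nothing else has moved. I'll finish this push, back off and lift.

send_rows([
  [[-0.015,0,0],[0,0,0],15],
  [[-0.027,0,0],[0,0,0],15],
  [[-0.027,0,0],[0,0,0],15],
  [[-0.01,0,0],[0,0,0],15],
  [[0.02,0,-0.04],[0,0,0],15],
])

```text
t: 3.5
tool_pos: [0.515, -0.1307, 0.0412]
ee_rot: [0.663, 0.749, -0.003, -0.003]
contact_force: [1.3, 1.7, -0.2]
width: 0.0153
grasp_force: 0.0
```

send_rows([
  [[0.05,0,-0.04],[0,0,0],15],
  [[0.1,0,-0.05],[0,0,0],15],
  [[0.15,0,-0.05],[0,0,0],15],
  [[0.2,0,-0.05],[0,0,0],15],
  [[0.25,0,-0.05],[0,0,0],15],
])

```text
t: 4.0
tool_pos: [0.4892, 0.1071, 0.0959]
ee_rot: [0.662, 0.75, 0.001, 0.0]
contact_force: [1.2, -1.3, 0.9]
width: 0.0149
grasp_force: 0.0
```

```bash
python3 -c "
from h import *
p,d=camera('top');buckles(p);cv2.imwrite('pics/t2.png',p[:,:,::-1]);print(state()['contact_force']);go(490,253,60,4)"
```

```text
buckle x 526 y -217  56x38 long-axis 97 deg [428 229]
[-1.64109787  6.93996667  0.6493412 ]
from [487.4 117.6  95.6] shift [0.1336 0.0209 0.0365] turn [ 0.001 -0.009  0.084]
```

View pics/t2.png

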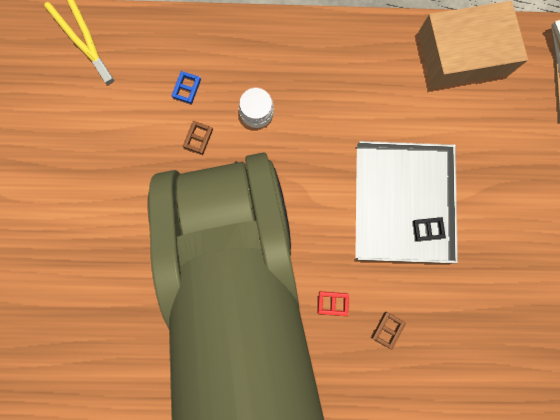

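The first buckle is in the pan at pixel (428,229), world about (526,-217), clear of the ramp. Next is the buckle at (500,201).

send_rows([
  [[0.05,0.005,0],[0,0,0.04],15],
  [[0.1,0.012,0.01],[0,0,0.08],15],
  [[0.134,0.024,0.035],[0,0,0.08],15],
  [[0.134,0.024,0.035],[0,0,0.08],15],
  [[0.134,0.024,0.035],[0,0,0.08],15],
])

```text
t: 4.55
tool_pos: [0.4959, 0.2409, 0.059]
ee_rot: [0.684, 0.729, -0.001, -0.0]
contact_force: [-0.2, -0.2, 0.5]
width: 0.0149
grasp_force: 0.0
```

```bash
python3 -c "
from h import *
go(496,253,5,4)"
```

```text
from [495.9 240.9  59. ] shift [0.0121 0.0009 0.054 ] turn [-0.002  0.002 -0.007]
```

send_rows([
  [[0.012,0,0],[0,0,0],15],
  [[0.012,0,0.02],[0,0,0],15],
  [[0.012,0,0.053],[0,0,0],15],
  [[0.012,0,0.053],[0,0,0],15],
])

```text
t: 4.95
tool_pos: [0.4939, 0.2499, 0.0043]
ee_rot: [0.686, 0.728, -0.003, -0.001]
contact_force: [-1.5, -0.4, 0.3]
width: 0.0149
grasp_force: 0.0
```

```bash
python3 -c "
from h import *
go(525,-125,5,4)"
```

```text
from [493.9 249.9   4.3] shift [-3.761e-01  8.800e-03  3.000e-04] turn [-0.007  0.004 -0.013]
```

send_rows([
  [[-0.02,0,0],[0,0,0],15],
  [[-0.045,0.001,0],[0,0,0],15],
  [[-0.07,0.002,0],[0,0,0],15],
  [[-0.095,0.003,0],[0,0,0],15],
  [[-0.12,0.003,0],[0,0,0],15],
])

```text
t: 5.45
tool_pos: [0.508, 0.1312, 0.009]
ee_rot: [0.686, 0.728, 0.001, 0.0]
contact_force: [0.3, -0.3, 0.4]
width: 0.0152
grasp_force: 0.1
```

```bash
python3 -c "
from h import *
go(525,-125,5,4);p,d=camera('scene');cv2.imwrite('pics/s1.png',p[:,:,::-1])"
```

```text
from [508.  131.2   9. ] shift [-0.2568  0.0017  0.0037] turn [ 0.003 -0.002 -0.013]
```

View pics/s1.png

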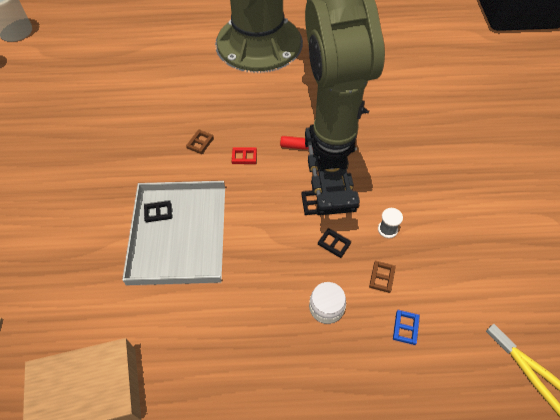

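The buckle at (312,203) is squarely ahead of the fingers. The other black one at (334,242), the spool (391,222) and the tin (328,302) are untouched. Continuing.

send_rows([
  [[-0.025,0,0.002],[0,0,0],15],
  [[-0.05,0,0.002],[0,0,0],15],
  [[-0.075,0,0.002],[0,0,0],15],
  [[-0.1,0,0.002],[0,0,0],15],
  [[-0.125,0,0.002],[0,0,0],15],
])

```text
t: 6.0
tool_pos: [0.5154, 0.0066, 0.0068]
ee_rot: [0.686, 0.728, 0.001, 0.0]
contact_force: [0.1, 0.0, 0.1]
width: 0.015
grasp_force: 0.1
```

```bash
python3 -c "
from h import *
go(525,-125,6,4);print(state()['contact_force'])"
```

```text
from [515.4   6.6   6.8] shift [-0.1319  0.0017  0.0006] turn [ 0.003 -0.001 -0.013]
[0.07370022 0.02443984 0.08739603]
```

send_rows([
  [[-0.025,0,0],[0,0,0],15],
  [[-0.05,0,0],[0,0,0],15],
  [[-0.075,0,0],[0,0,0],15],
  [[-0.1,0,0],[0,0,0],15],
  [[-0.12,0,0],[0,0,0],15],
])

```text
t: 6.5
tool_pos: [0.5226, -0.1141, 0.0069]
ee_rot: [0.686, 0.727, 0.001, 0.001]
contact_force: [0.2, 0.1, 0.4]
width: 0.0152
grasp_force: 0.2
```

send_rows([
  [[-0.01,0,0],[0,0,0],15],
  [[-0.01,0,0],[0,0,0],15],
  [[0.01,0,0],[0,0,0],15],
  [[0.04,0,-0.03],[0,0,0],15],
  [[0.07,0,-0.06],[0,0,0],15],
])

```text
t: 7.0
tool_pos: [0.5163, -0.0405, 0.0652]
ee_rot: [0.685, 0.728, -0.001, -0.001]
contact_force: [0.4, 0.9, 0.2]
width: 0.015
grasp_force: 0.0
```

```bash
python3 -c "
from h import *
go(614,190,80,0);p,d=camera('scene');cv2.imwrite('pics/s2.png',p[:,:,::-1])"
```

```text
from [516.3 -40.5  65.2] shift [ 0.2241  0.1115 -0.015 ] turn [-0.003 -0.     0.077]
```

View pics/s2.png

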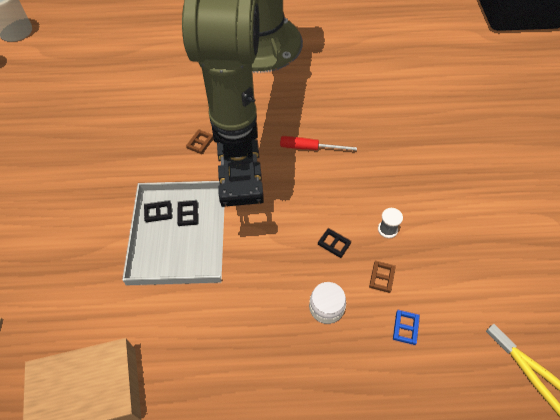

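Two buckles are in the pan, at scene pixels (158,211) and (187,213), both past the ramp. The last is at (334,242) and hasn't moved.

send_rows([
  [[0.04,0.02,-0.015],[0,0,0.04],25],
  [[0.224,0.111,-0.015],[0,0,0.077],25],
  [[0.224,0.111,-0.015],[0,0,0.077],25],
  [[0.224,0.111,-0.015],[0,0,0.077],25],
  [[0.224,0.111,-0.015],[0,0,0.077],25],
])

```text
t: 7.55
tool_pos: [0.6124, 0.1867, 0.0804]
ee_rot: [0.706, 0.708, 0.001, -0.0]
contact_force: [0.7, -0.1, 0.2]
width: 0.025
grasp_force: 0.0
```

```bash
python3 -c "
from h import *
go(614,192,50,0)"
```

```text
from [612.4 186.7  80.4] shift [0.0052 0.0016 0.0304] turn [ 0.    -0.002  0.003]
```

send_rows([
  [[0.004,0.001,0],[0,0,0],25],
  [[0.004,0.001,0.035],[0,0,0],25],
  [[0.004,0.001,0.06],[0,0,0],25],
  [[0.004,0.001,0.074],[0,0,0],25],
  [[0.004,0.001,0.074],[0,0,0],25],
])

```text
t: 8.05
tool_pos: [0.6114, 0.187, 0.0037]
ee_rot: [0.707, 0.707, -0.002, -0.001]
contact_force: [0.6, -0.1, -0.0]
width: 0.0246
grasp_force: 0.0
```

```bash
python3 -c "
from h import *
go(612,-173,6,0)"
```

```text
from [611.4 187.    3.7] shift [-3.6e-01  3.0e-04 -1.8e-03] turn [-0.005  0.002  0.001]
```

send_rows([
  [[-0.015,0.002,0],[0,0,0],25],
  [[-0.035,0.002,0],[0,0,0],25],
  [[-0.055,0.002,0],[0,0,0],25],
  [[-0.08,0.002,0],[0,0,0],25],
  [[-0.105,0.002,0],[0,0,0],25],
])

```text
t: 8.55
tool_pos: [0.6171, 0.0799, 0.0081]
ee_rot: [0.707, 0.707, 0.001, 0.001]
contact_force: [0.7, 0.2, 0.4]
width: 0.0252
grasp_force: 0.1
```

```bash
python3 -c "
from h import *
go(612,-173,6,0);p,d=camera('scene');cv2.imwrite('pics/s3.png',p[:,:,::-1])"
```

```text
from [617.1  79.9   8.1] shift [-0.2529 -0.005   0.002 ] turn [ 0.005 -0.001 -0.001]
```

View pics/s3.png

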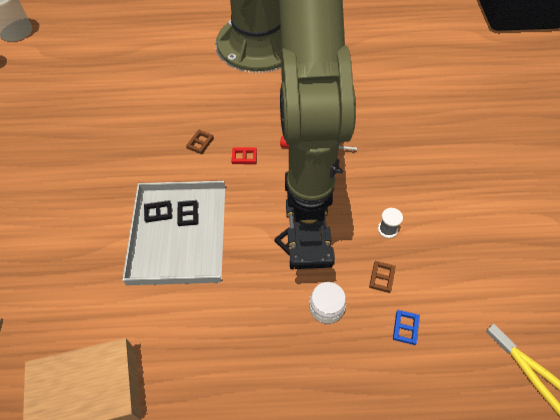

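The buckle is travelling corner-first ahead of the fingers, its tip at (277,240), on line for the pan. Continuing.

send_rows([
  [[-0.025,0,0.002],[0,0,0],25],
  [[-0.05,0,0.002],[0,0,0],25],
  [[-0.075,0,0.002],[0,0,0],25],
  [[-0.1,0,0.002],[0,0,0],25],
  [[-0.125,0,0.002],[0,0,0],25],
])

```text
t: 9.1
tool_pos: [0.6168, -0.0451, 0.006]
ee_rot: [0.707, 0.707, 0.001, 0.001]
contact_force: [0.4, 0.5, 0.2]
width: 0.0252
grasp_force: 0.2
```

send_rows([
  [[-0.025,0,0],[0,0,0],25],
  [[-0.05,0,0],[0,0,0],25],
  [[-0.075,0,0],[0,0,0],25],
  [[-0.095,0,0],[0,0,0],25],
  [[-0.11,0,0],[0,0,0],25],
])

```text
t: 9.6
tool_pos: [0.6163, -0.1563, 0.0058]
ee_rot: [0.708, 0.706, 0.001, 0.001]
contact_force: [0.3, 0.4, -0.5]
width: 0.0251
grasp_force: 0.2
```

send_rows([
  [[0,0,0],[0,0,0],25],
  [[0.02,0,0],[0,0,0],25],
  [[0.05,0,-0.02],[0,0,0],25],
  [[0.1,0,-0.06],[0,0,0],25],
  [[0.15,0,-0.08],[0,0,0],25],
])

```text
t: 10.1
tool_pos: [0.6162, -0.0177, 0.0787]
ee_rot: [0.707, 0.707, 0.001, 0.001]
contact_force: [0.9, 0.2, -0.0]
width: 0.0248
grasp_force: 0.0
```

send_rows([
  [[0.04,0,-0.03],[0,0,0],25],
  [[0.08,0,-0.06],[0,0,0],25],
  [[0.1,0,-0.08],[0,0,0],25],
  [[0.1,0,-0.08],[0,0,0],25],
  [[0.1,0,-0.08],[0,0,0],25],
])

```text
t: 10.6
tool_pos: [0.6154, 0.0819, 0.1567]
ee_rot: [0.706, 0.708, 0.0, 0.0]
contact_force: [-0.2, -0.3, -0.5]
width: 0.0248
grasp_force: 0.0
```

```bash
python3 -c "
from h import *
p,d=camera('top');buckles(p);cv2.imwrite('pics/t3.png',p[:,:,::-1]);print(state()['tool_pos'],state()['contact_force'])"
```

```text
buckle x 526 y -217  56x38 long-axis 97 deg [428 228]
buckle x 533 y -156  52x42 long-axis 5 deg [394 222]
buckle x 610 y -189  51x42 long-axis 39 deg [412 184]
[0.61493449 0.08022609 0.15574925] [ 0.25452015 -0.75776928 -0.14380144]
```

View pics/t3.png

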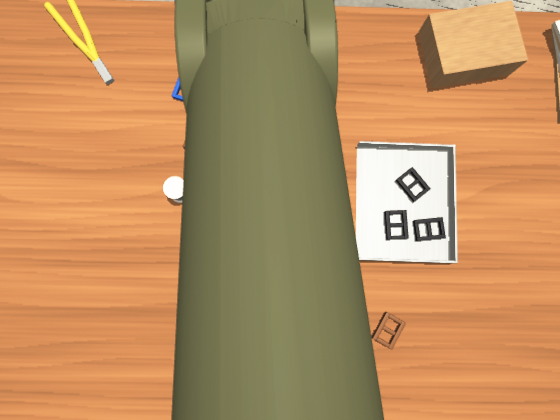

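All three buckles lie in the pan at (428,229), (394,222) and (412,184). The nearest edge is about 33 mm past the ramp, and the gripper is clear.

```bash
python3 -c "
from bench import *
print(finish_job())"
```

```text
the job is handed in; nothing more can be done
None
```

All three black buckles were pushed wholly into the pan, past the ramp; the fingers never came near the spool, tin, screwdriver or look-alikes, and the job was handed in at about 10.7 s.

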